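# Clamp a decorated disc in the craft press with the tommy bar

### The arm

A 7-joint arm with a two-finger parallel gripper is mounted at the origin on the work surface. World frame = base frame: x ahead of the robot, y to its left, z up, the work surface at z = 0. Lengths are in m, angles in rad, forces in N, time in s.
With the tool pointing down it reaches from about 0.425 to 0.875 m from the base axis. Payload 9.9 kg.
Tool frame: the origin (TCP) lies at the very end of the fingers, on their centre line; the grasp point (between the pads) lies 19 mm behind it (arm.pinch_z is the z of the grasp point in the tool frame, in m); z points along the fingers, y is the line along which they close (so a half turn about z gives the same grasp; the last joint's range is limited). The gripper opens to 85 mm and grips with 20 to 120 N. Pads are 22 mm wide; open, the fingers measure 114 mm over their backs; the gripper's body (76 mm by 85 mm) begins 54 mm behind the grasp point. The pads swing forward as they close: fully open they stand 13 mm farther back than shut.
Start: joints at [1.075, 0.576, 0.025, 1.437, -0.015, 1.129, -0.057], TCP at [0.27, -0.619, 0.231] pointing down, gripper open.
Joint ranges: [-2.76, 2.76], [-0.34, 2.15], [-1.52, 1.57], [0.19, 2.46], [-1.09, 4.23], [0.17, 1.99], [-2.82, 2.82]. Speed limits (rad/s): [2.22, 2.22, 3.01, 3.01, 3.14, 3.14, 3.14].

### API

Orientations are given as a 3x3 rotation matrix whose columns are the frame's x, y, z axes.
In Python, from cell import arm, snapshot, calibration, nets gives the robot as it stands. The module is installed in compiled form; this text tells all that it offers.
- The arm moves only by the tool send_rows, never from a script. Its argument "targets" is a list of rows, each an object of numbers: "x", "y", "z": the shift along the tool's x, y, z in cm; "rx", "ry", "rz": the turn, a rotation vector about the tool's x, y, z in rad. In form: [{"x": .., "y": .., "z": .., "rx": .., "ry": .., "rz": ..}, ...]. A call has 1 to 5 rows; each row is the pose to reach, as a shift and turn from the pose commanded when the call began, along the tool's axes at that moment; what a row does not reach only later rows make up. A row lasts 1/10 s, in which the tool goes at most 50 mm and 8.59 degrees, less where a joint would pass 70% of its speed; a pose out of reach is approached as far as the arm can. A call with a gripper value outside its range is refused whole. "grip" is the finger opening in cm, from 0 to 8.54, set as the call begins (left out, the last holds). The fingers move at their own pace and stop on an object; "newtons" is the grip in N (left out, the last holds). Time passes only in rows, so rows that repeat a pose let the fingers close. It gives the time, the measured TCP pose, the force, the opening and the grip force at its end, in the units of the state.
- arm.get_state(): the state, without advancing time (a new reading comes with each control period).
- snapshot(name): name is "side" or "top" or "wrist"; returns the picture (480x640x3 uint8, red, green, blue); there is no depth.
- calibration(name): a dict with "fx", "fy", "cx", "cy" (pixels), "position" and "attitude" of the camera in the world; the wrist camera has in their place "mount" (4x4, takes a point from camera to tool coordinates, whose origin is the TCP and whose axes are the flange's). Camera axes: x right, y down, z forward; pixel columns grow to the right and rows downward; lengths in m; the calibration is good to about 2 mm. A picture is of the moment at which its call begins: read the wrist's pose just before it. calibration takes no time and is no camera call.
- arm.close_job(): hands the job in; it is judged then, once.
Trained networks look in the newest picture that a camera, given by its name, has taken for a name from the list of things; names that differ only in an ending like _2 or _b are one class to them, and where a whole thing is asked for, a point or a joint stands for the part that bears it (a point fixed in the world has none). Each returns a list of dicts, best first, with "score" (0 to 1); they miss things now and then, are a little off and sometimes report something else, mostly with a low value. They report only what shows in the picture. A call takes as long as a camera call. They do not tell look-alikes from the thing itself.
- nets.find_in(camera, label): "box" ([left, top, width, height] as shares, 0 to 1, of the picture: columns of its width, rows of its height, round what is visible of it).
- nets.mark_of(camera, label): "position" ([column, row] as shares, 0 to 1, of the picture: columns of its width, rows of its height: a listed point, or the origin of a listed thing).
The state is a dict: "time_s": time; "qpos": joint angles; "joint_velocities": joint speeds; "effort": joint torques, N m; "tool_pos": TCP position; "orientation": TCP orientation; "wrist_force": force on the tool from outside, world axes, zero at the start; "moment": the same for the moment, N m; "gripper_width": finger opening in m; "grasp_force": force on a finger pad.
Only numpy, scipy, OpenCV 4.12 (cv2) and the standard library are available. Lean on these libraries where they do the work, as an engineer would, in place of code of your own. Each camera call takes 0.05 s, during which the arm holds its last target. There are 200 camera calls.

### The job

Take the orange-handled bar from its cradle and use it in the holes of the press's brass collar, moving it from hole to hole, to turn the collar counter-clockwise (seen from above) until the platen clamps the disc firmly: stop soon after you feel the turning get stiffer, and do not crush the disc. Then lay the bar back in its cradle as it was, and leave the other things on the table alone.

Things in the scene. Friction and masses are not known exactly. Their poses are not given: they have to be found in the camera images.
- press: Fixed three-column craft press: round bamboo base 230 mm across, blue three-armed crosshead, its top 135 mm above the table. Origin: centre of the base's underside, on the screw's vertical axis. Steel columns stand 85 mm from the axis at +90, -30 and -150 degrees from the press's x axis; their 24 mm dark nuts reach from 135 to 163 mm high and block a bar that sticks out of the collar.
- gap (a point): Middle of the gap between two columns where the bar is worked, 85 mm from the axis in the press's -y direction (towards the robot's right), at hole height (151 mm). In this gap the bar can swing about 45 degrees to either side before it meets a column, so one swing is not enough.
- collar: Brass collar on top of the crosshead, 96 mm across, 32 mm high. Turns in place about the vertical axis; does not rise; stays where it is left. Origin: on the axis at its underside, 135 mm high. Six radial holes 12 x 12 mm, 30 mm deep, centres 151 mm above the table, at 0, 60, .. 300 degrees from its own x axis. At the start one lies within 12 degrees of -120 degrees in the press's frame.
- seat (a point): Fixed point on the axis at the crosshead's top, where the collar sits. The steel screw through the collar does not turn: the collar turned counter-clockwise (from above) lowers screw and platen by 9.5 mm per radian, clockwise raises them. Free turning takes a steady 0.9 N m of friction, about 8 N at the middle of the bar's handle.
- throat (a point): Fixed point on the axis, 90 mm high, where the cork-faced steel platen (100 mm across) hangs on the screw by a stiff spring, 12 to 20 mm above the disc at the start (not measured). After touching, clamping grows about 20 N per mm of screw travel and the turning torque 1.8 N m per radian. Firm is 25 to 90 N: aim at 50 N, about 0.3 rad and 0.45 N m past touching. Over 120 N crushes.
- disc: Decorated round wooden disc, red, yellow and green edge, 112 mm across and 12 mm thick, lying loose on a packing board under the platen. Origin: centre of its underside. The board's height differs from job to job.
- bar: Steel rod 10 mm thick with round ends, 155 mm long, with an orange square handle 18 x 18 x 70 mm on it, 0.14 to 0.23 kg. Origin: middle of the handle; x runs along the rod to the long end (tip 95 mm from the origin, short end 60 mm behind it). It starts in the cradle with the handle's middle 47 mm above the table. Pushed fully home in a hole, the origin is 113 mm from the collar's axis.
- bar_tip (a point): The end of the bar's long side, on its axis; the end that goes into the collar's holes.
- cradle: Fixed bamboo cradle: base 170 x 62 x 12 mm with two 10 mm thick V-notched posts up to about 55 mm high, 49 mm behind and 58 mm ahead of its middle; the rod lies in the notches with the handle between them. Origin: centre of its underside; x along the bar, to where its tip points.
- cradle_rest (a point): Where the bar's origin lies when it rests in the cradle, 47 mm above the table.
- brush: Paint brush, 200 mm, lying on the table; leave alone.
- paint_pot_a: Paint pot with yellow cap, 48 mm across, 55 mm high; leave alone.
- paint_pot_b: Paint pot with red cap, same size; leave alone.
- paint_pot_c: Paint pot with blue cap, same size; leave alone.
- spare_disc: Finished painted disc, 112 mm across, 10 mm thick, lying flat; leave alone.
- varnish: Tin, 60 mm across, 120 mm high; leave alone.
- mallet: Hammer, 220 mm, lying on the table; leave alone.
Not all that is in view belongs to the job. There is more than one size of the bar; the one meant has the size given above. Leave any green look-alike of the cradle alone.

How it is judged:
On the way, in this order (a step that is already met when the one before it is completed fails the run):
1. the bar is lifted out of its cradle (height (world z) of bar above 0.08 m), for 0.1 s.
2. the bar's tip is in a hole of the collar (horizontal distance between bar_tip and collar below 0.037 m and z of bar_tip in the frame of collar between 0.008 and 0.024 m), for 0.1 s.
3. the platen clamps the disc (press on disc over 25 N) while the bar is still in a hole (contact force between press and disc above 25 N and horizontal distance between bar_tip and collar below 0.044 m), for 0.1 s.
At the end, for the whole second after the job is handed in: The press's platen presses the disc with 25 to 90 N, and the bar lies at rest in the notches of its cradle, its origin within 12 mm of the rest point and its axis within 0.12 rad of the cradle's (contact force between press and disc between 25 and 90 N and distance between bar and cradle_rest below 0.012 m and angle between the x axis of bar and the x axis of cradle, either way round below 0.12 rad and linear speed of bar below 0.02 m/s); the robot touches nothing.
It fails at once if the disc is crushed (clamped with more than 120 N) (contact force between press and disc above 120 N).
It fails at once if the bar is forced against the collar (more than 160 N) (contact force between bar and collar above 160 N).
It fails at once if the collar is turned by the fingers instead of the bar (over 8 N) (contact force between the fingers and collar above 8 N).
It fails at once if the disc is shifted more than 12 mm (distance of disc from where it was at the start of the episode above 0.012 m).
It fails at once if another thing on the table is moved more than 25 mm (distance of any of brush, paint_pot_a, paint_pot_b, paint_pot_c, spare_disc, varnish, mallet from where it was at the start of the episode above 0.025 m).
It also fails if it takes over 67 s, if anything falls off the work surface, if the arm or the gripper's body presses on something with over 40 N, if the wrist force passes 120 N, or if a joint passes its speed limit or range.

## Working session

There is one attempt and no reset: what is moved stays moved. The work goes in short steps, Python scripts to look and compute and a tool call to move; the robot and the scene stay as the last step left them, time stands still between calls to the robot, and variables do not carry over. Pictures are saved under pics/ and viewed, at most 10 in all, crops included, and the job is handed in when it is done.

Besides the shell and the picture viewer there is one more tool, called after "Emit:" as name(argument=value, ...) on one line, values as JSON. send_rows: Moves the arm, as the interface text tells. Its arguments: {"type":"object","properties":{"targets":{"type":"array"},"grip":{"type":"number"},"newtons":{"type":"number"}},"required":["targets"]}

```bash
mkdir -p pics; cat > h.py <<'E'
import numpy as np, cv2
from cell import arm, snapshot, calibration, nets
def cam(name, st=None):
    c=calibration(name); K=np.array([[c['fx'],0,c['cx']],[0,c['fy'],c['cy']],[0,0,1]])
    if name=='wrist':
        st=st or arm.get_state(); T=np.eye(4); T[:3,:3]=st['orientation']; T[:3,3]=st['tool_pos']
        M=T@np.array(c['mount']); return K,M[:3,:3],M[:3,3]
    return K,np.array(c['attitude']),np.array(c['position'])
def pix2plane(C,uv,z):
    K,R,p=C; d=R@np.linalg.inv(K)@np.array([uv[0],uv[1],1.]); return p+d*(z-p[2])/d[2]
def proj(C,P):
    K,R,p=C; q=K@(R.T@(np.asarray(P,float)-p)); return q[:2]/q[2]
def tri(Cs,uvs):
    A=np.zeros((3,3));b=np.zeros(3)
    for (K,R,p),uv in zip(Cs,uvs):
        d=R@np.linalg.inv(K)@np.array([uv[0],uv[1],1.]);d/=np.linalg.norm(d);M=np.eye(3)-np.outer(d,d);A+=M;b+=M@p
    return np.linalg.solve(A,b)
def save(n,im): cv2.imwrite('pics/'+n,im[:,:,::-1])
E
python3 - <<'E'
from h import *
np.set_printoptions(precision=4,suppress=True)
print(arm.get_state(), arm.pinch_z)
for n in('top','side'):
    im=snapshot(n); save(n+'1.png',im); C=cam(n); print(n,C[2])
    for l in('press','bar','bar_tip','cradle','cradle_rest','collar','seat','gap'):
        r=nets.mark_of(n,l)
        print(l,[(round(d['score'],2),np.round(np.array(d['position'])*[640,480],1)) for d in r[:4]])
E
```

```text
{'time_s': 0.0, 'qpos': array([ 1.0752,  0.5765,  0.0249,  1.4379, -0.015 ,  1.129 , -0.0565]), 'joint_velocities': array([ 0.0012, -0.0017, -0.0018,  0.001 ,  0.0008,  0.    ,  0.0011]), 'effort': array([ -0.0014, -76.5766,   2.2497, -28.5959,   0.0152,   0.0129,
         0.    ]), 'tool_pos': array([ 0.27  , -0.6181,  0.2304]), 'orientation': array([[ 0.9164,  0.4003, -0.0008],
       [ 0.4003, -0.9164,  0.0015],
       [-0.0001, -0.0017, -1.    ]]), 'wrist_force': array([-0.208 , -0.5621, -0.0543]), 'moment': array([ 0.016 , -0.0046,  0.0059]), 'grasp_force': 0.0, 'gripper_width': 0.08518992172904798} -0.0187
top [ 0.3796 -0.0465  1.3659]
press [(0.81, array([239.5, 194.3]))]
bar [(0.76, array([412.5, 283.7])), (0.69, array([495.1, 316.6])), (0.63, array([131. , 188.1])), (0.56, array([417., 211.]))]
bar_tip [(0.78, array([379.5, 222.2])), (0.7, array([507.5, 375.6])), (0.51, array([417. , 255.8])), (0.28, array([385.5, 161.4]))]
cradle [(0.88, array([415.9, 213.7])), (0.87, array([240.9, 312.8])), (0.33, array([385.5, 160.7]))]
cradle_rest [(0.87, array([415.6, 205.5])), (0.74, array([232.4, 316.7]))]
collar [(0.69, array([236.9, 186.6]))]
seat [(0.65, array([231. , 182.4])), (0.38, array([421.7, 206.2]))]
gap [(0.88, array([273.2, 181.4])), (0.26, array([312.9, 153.7]))]
side [0.3175 0.8046 1.0761]
press [(0.65, array([268.8, 319.2])), (0.54, array([262.5, 286.6]))]
bar [(0.72, array([401.6, 183.7])), (0.61, array([372.7, 224.1])), (0.57, array([318. , 206.4]))]
bar_tip [(0.83, array([445.2, 185.3])), (0.68, array([351.9, 213.6])), (0.45, array([322.6, 225.7])), (0.44, array([270. , 304.7]))]
cradle [(0.83, array([318.2, 214. ])), (0.78, array([376.5, 341.1])), (0.66, array([326.9, 426.7]))]
cradle_rest [(0.92, array([319.1, 203.9])), (0.82, array([379. , 328.5]))]
collar [(0.73, array([266.6, 285.2]))]
seat [(0.87, array([262.6, 289. ]))]
gap [(0.18, array([278.6, 238.6]))]
```

View pics/top1.png

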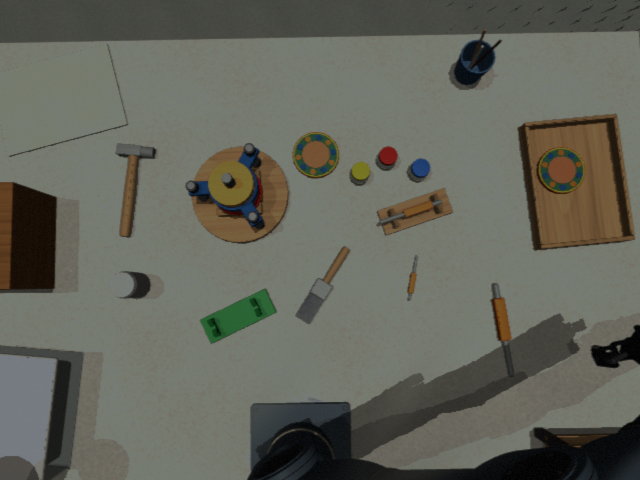

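View pics/side1.png

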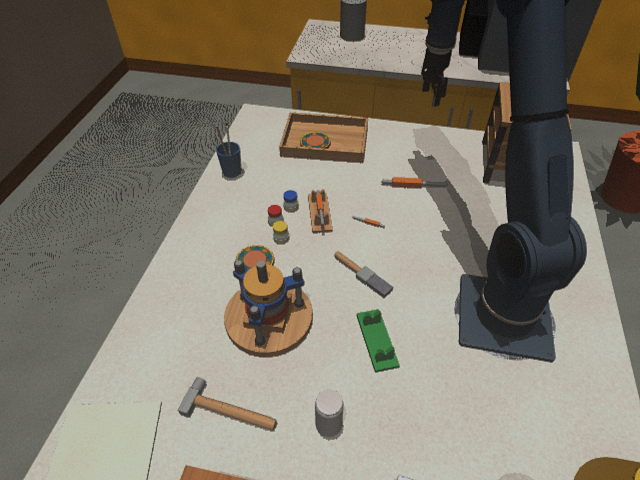

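Candidates for the bar: in the bamboo cradle at top (415,211), a small loose one at (412,280), and a large loose one at (502,325). The cradled one fits the description. The green cradle at (240,313) is a look-alike. I'll check this in one close crop.

```bash
python3 - <<'E'
from h import *
np.set_printoptions(precision=4,suppress=True)
t=cv2.imread('pics/top1.png')
a=cv2.resize(t[135:255,170:300],None,fx=5,fy=5,interpolation=cv2.INTER_CUBIC)
b=cv2.resize(t[175:250,365:465],None,fx=5,fy=5,interpolation=cv2.INTER_CUBIC)
cv2.imwrite('pics/cropA.png',cv2.resize(a,(650,600)))
s=cv2.imread('pics/side1.png')
c=cv2.resize(s[175:240,290:350],None,fx=5,fy=5,interpolation=cv2.INTER_CUBIC)
d=np.zeros((375,800,3),np.uint8); d[:,:500]=b; d[:325,500:]=c
cv2.imwrite('pics/cropB.png',d)
T,S=cam('top'),cam('side')
print('bar rest',tri([T,S],[(415.6,205.5),(319.1,203.9)]),'cradle',tri([T,S],[(415.9,213.7),(318.2,214)]))
print('collar',tri([T,S],[(236.9,186.6),(266.6,285.2)]),'seat',tri([T,S],[(231,182.4),(262.6,289)]))
print([pix2plane(T,u,.163) for u in((251,149),(191,186),(256,219))])
print(pix2plane(T,(232,185),.167), pix2plane(T,(240,194),0))
E
```

```text
bar rest [ 0.561  -0.2755  0.046 ] cradle [ 0.5572 -0.2839 -0.0067]
collar [0.6009 0.1271 0.1341] seat [0.609  0.1398 0.1334]
[array([0.6773, 0.0926, 0.163 ]), array([0.5996, 0.2208, 0.163 ]), array([0.5264, 0.0831, 0.163 ])]
[0.5994 0.133  0.167 ] [0.6077 0.1388 0.    ]
```

View pics/cropA.png

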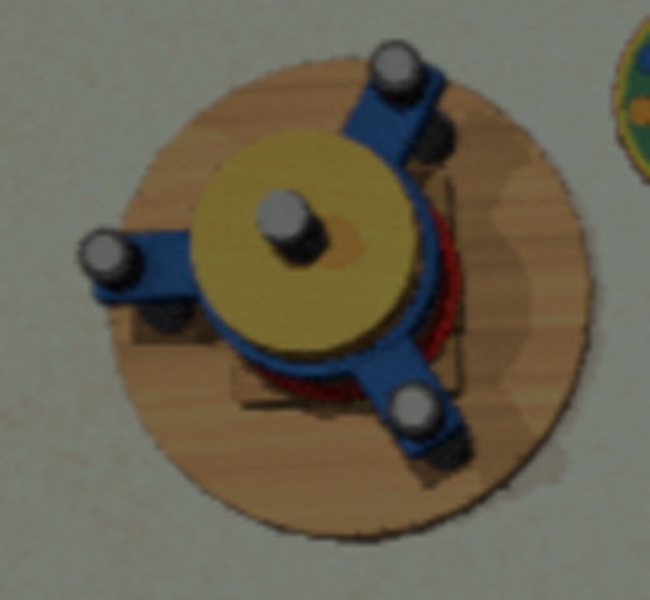

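View pics/cropB.png

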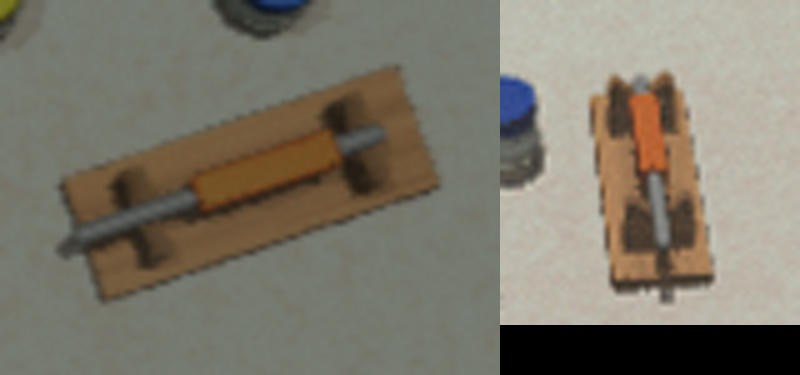

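The cropped bar is the right one: its handle is at top (418.6,209.4), the tip at (378.6,224) and the short end at (441.6,202). The nuts are at (249,148), (190.6,185.6) and (252.6,216).

```bash
cat >> h.py <<'E'
from scipy.optimize import least_squares
from scipy.spatial.transform import Rotation as Ro
def Rdown(yaw):
    c,s=np.cos(yaw),np.sin(yaw); return np.array([[c,s,0],[s,-c,0],[0,0,-1]])
def delta(pos,yaw,st=None):
    "TCP target -> tool-frame shift cm and rotvec from measured pose"
    st=st or arm.get_state(); R=np.array(st['orientation'])
    return np.round(R.T@(np.array(pos)-st['tool_pos'])*100,2), np.round(Ro.from_matrix(R.T@Rdown(yaw)).as_rotvec(),3)
E
python3 - <<'E'
from h import *
np.set_printoptions(precision=4,suppress=True)
T,S=cam('top'),cam('side')
tip=pix2plane(T,(378.6,224),.047);e=pix2plane(T,(441.6,202),.047);d=tip-e;print(tip,e,np.linalg.norm(d),np.arctan2(d[1],d[0]))
print('org',e+d*60/155)
# cradle corners from crop at z=.012
cs=[pix2plane(T,(365+u/5,175+v/5),.012) for u,v in((62,180),(400,66),(440,185),(103,300))]
cc=np.mean(cs,0);dd=cs[0]+cs[3]-cs[1]-cs[2];print('cradle',cc,np.arctan2(dd[1],dd[0]),np.linalg.norm(dd)/2)
n=[pix2plane(T,u,.163)[:2] for u in((252.6,216),(249,148),(190.6,185.6))]
ang=np.deg2rad([-150,-30,90])
f=lambda p:np.concatenate([n[i]-p[:2]-.085*np.array([np.cos(a+p[2]),np.sin(a+p[2])]) for i,a in enumerate(ang)])
r=least_squares(f,[.6,.13,0]);print('press',r.x,r.fun)
for p in ([.5596,-.2755,.25],):print(delta(p,1.92))
E
```

```text
[ 0.5238 -0.188   0.047 ] [ 0.5725 -0.3355  0.047 ] 0.15531123331196767 1.8895870536808868
org [ 0.5536 -0.2784  0.047 ]
cradle [ 0.5559 -0.2798  0.012 ] 1.8806956595366073 0.170344201982817
press [0.6043 0.1363 0.0448] [ 0.0003 -0.0002 -0.0002 -0.0003 -0.      0.0005]
(array([ 40.25, -19.86,  -1.87]), array([ 0.   , -0.   , -1.508]))
```

Emit:
send_rows(targets=[{"x":8,"y":-4,"z":0,"rz":-0.14},{"x":16,"y":-8,"z":0,"rz":-0.28},{"x":24,"y":-12,"z":0,"rz":-0.42},{"x":32,"y":-16,"z":0,"rz":-0.56},{"x":39.5,"y":-20.2,"z":0.5,"rz":-0.7}], grip=6)

```text
$.targets[0]: bad value
```

Emit:
send_rows(targets=[{"rz":-0.15},{"rz":-0.3},{"rz":-0.45},{"rz":-0.6},{"rz":-0.75}])

```text
$.targets[0]: bad value
```

```bash
python3 - <<'E'
from h import *
np.set_printoptions(precision=4,suppress=True)
st=arm.get_state();print(st['time_s'],st['tool_pos'],st['orientation'],st['qpos'])
print(delta([.5545,-.279,.2],1.885))
C=cam('wrist',st);im=snapshot('wrist');save('w1.png',im)
for l in('bar','bar_tip','cradle','cradle_rest'):
    print(l,[(round(d['score'],2),np.round(np.array(d['position'])*[640,480],1)) for d in nets.mark_of('wrist',l)[:3]])
print('exp',proj(C,[.5545,-.279,.047]),proj(C,[.5238,-.188,.047]), calibration('wrist')['mount'])
E
```

```text
0.9 [ 0.2702 -0.6186  0.2313] [[ 0.9164  0.4002  0.    ]
 [ 0.4002 -0.9164  0.    ]
 [ 0.      0.     -1.    ]] [ 1.0752  0.5757  0.0249  1.4371 -0.0151  1.129  -0.0565]
(array([ 39.65, -19.74,   3.13]), array([ 0.   , -0.   , -1.473]))
bar [(0.59, array([193.5, 119. ]))]
bar_tip [(0.89, array([166. , 242.2]))]
cradle []
cradle_rest []
exp [   1.9089 -393.99  ] [-153.7073 -414.3532] [[ 0.0014 -0.9528 -0.3036  0.0775]
 [ 1.      0.0013  0.0005  0.0001]
 [-0.0001 -0.3036  0.9528 -0.1438]
 [ 0.      0.      0.      1.    ]]
```

View pics/w1.png

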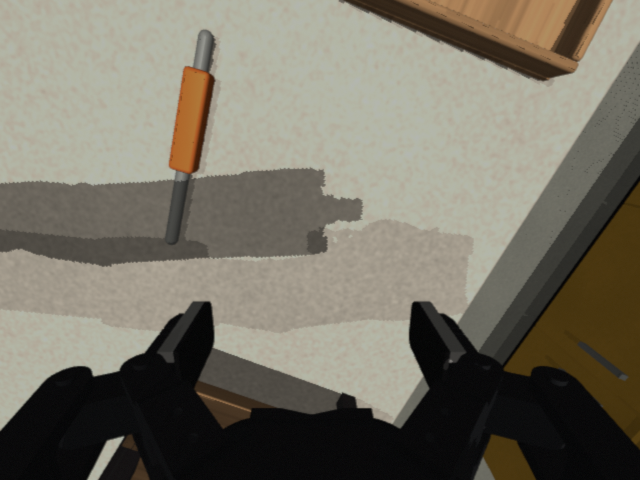

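The wrist picture shows only the large loose bar (193,119), which is not ours, and the fingers. The rows need all six keys, so I'm resending.

Emit:
send_rows(targets=[{"x":8,"y":-4,"z":0,"rx":0,"ry":0,"rz":-0.14},{"x":16,"y":-8,"z":0,"rx":0,"ry":0,"rz":-0.28},{"x":24,"y":-12,"z":0,"rx":0,"ry":0,"rz":-0.42},{"x":32,"y":-16,"z":0,"rx":0,"ry":0,"rz":-0.56},{"x":39.6,"y":-19.8,"z":0.5,"rx":0,"ry":0,"rz":-0.7}], grip=6)

```text
time_s: 1.65
tool_pos: [0.4315, -0.4251, 0.2307]
orientation: [[0.438, 0.899, 0.001], [0.899, -0.438, -0.001], [-0.0, 0.001, -1.0]]
wrist_force: [1.4, -0.0, 0.8]
gripper_width: 0.0602
grasp_force: 0.0
```

Emit:
send_rows(targets=[{"x":0,"y":0,"z":0,"rx":0,"ry":0,"rz":-0.15},{"x":0,"y":0,"z":0,"rx":0,"ry":0,"rz":-0.3},{"x":0,"y":0,"z":0,"rx":0,"ry":0,"rz":-0.45},{"x":0,"y":0,"z":0,"rx":0,"ry":0,"rz":-0.6},{"x":0,"y":0,"z":0,"rx":0,"ry":0,"rz":-0.75}])

```text
time_s: 2.15
tool_pos: [0.4304, -0.4267, 0.2304]
orientation: [[-0.293, 0.956, 0.0], [0.956, 0.293, -0.0], [-0.0, 0.0, -1.0]]
wrist_force: [0.6, 0.1, -0.1]
gripper_width: 0.0598
grasp_force: 0.0
```

```bash
python3 - <<'E'
from h import *
np.set_printoptions(precision=4,suppress=True)
st=arm.get_state();print(st['time_s'],st['tool_pos'],st['orientation'],st['qpos'],st['gripper_width'])
print(delta([.5545,-.279,.2],1.885))
C=cam('wrist',st);im=snapshot('wrist');save('w2.png',im)
for l in('bar','bar_tip','cradle','cradle_rest'):
    print(l,[(round(d['score'],2),np.round(np.array(d['position'])*[640,480],1),pix2plane(C,np.array(d['position'])*[640,480],.0 if l=='cradle' else .047)) for d in nets.mark_of('wrist',l)[:3]])
print('exp',proj(C,[.5545,-.279,.047]),proj(C,[.5238,-.188,.047]))
hsv=cv2.cvtColor(im,cv2.COLOR_RGB2HSV);m=cv2.inRange(hsv,(6,190,120),(16,255,255))
n,l,s,c=cv2.connectedComponentsWithStats(m)
for i in range(1,n):
    if s[i,4]>300:
        r=cv2.minAreaRect(np.argwhere(l==i)[:,::-1].astype(np.float32));print(r, pix2plane(C,r[0],.056))
E
```

```text
2.15 [ 0.4304 -0.4267  0.2304] [[-0.2928  0.9562  0.0001]
 [ 0.9562  0.2928 -0.0002]
 [-0.0002  0.     -1.    ]] [ 0.946   0.4892 -0.3777  1.6213  0.1991  1.069   0.8095] 0.059842698295375675
(array([10.49, 16.19,  3.03]), array([ 0.   ,  0.   , -0.017]))
bar [(0.82, array([496. , 103.7]), array([ 0.5596, -0.2809,  0.047 ])), (0.78, array([318.8,  34.5]), array([ 0.3907, -0.2756,  0.047 ])), (0.65, array([184.4, 209. ]), array([ 0.3095, -0.459 ,  0.047 ]))]
bar_tip [(0.97, array([ 58.2, 191.3]), array([ 0.1892, -0.4777,  0.047 ])), (0.62, array([375.9,  72.9]), array([ 0.4474, -0.2892,  0.047 ])), (0.25, array([495.4, 104.6]), array([ 0.5594, -0.2818,  0.047 ]))]
cradle [(0.73, array([472.3, 107.9]), array([ 0.5599, -0.2815,  0.    ]))]
cradle_rest [(0.96, array([493.1, 105.4]), array([ 0.5577, -0.283 ,  0.047 ])), (0.54, array([497.3, 102.6]), array([ 0.5603, -0.2798,  0.047 ]))]
exp [491.8458  99.6839] [507.9237 -28.0204]
((498.5099792480469, 100.42999267578125), (18.10193634033203, 85.84276580810547), 8.130102157592773) [ 0.5563 -0.2799  0.056 ]
((181.9656982421875, 213.71450805664062), (93.76736450195312, 20.93374252319336), 9.090276718139648) [ 0.3108 -0.4614  0.056 ]
```

Emit:
send_rows(targets=[{"x":2.6,"y":4,"z":1,"rx":0,"ry":0,"rz":-0.017},{"x":5.2,"y":8,"z":2,"rx":0,"ry":0,"rz":-0.017},{"x":7.8,"y":12,"z":3,"rx":0,"ry":0,"rz":-0.017},{"x":10.4,"y":16.2,"z":5,"rx":0,"ry":0,"rz":-0.017},{"x":10.4,"y":16.2,"z":5,"rx":0,"ry":0,"rz":-0.017}])

```text
time_s: 2.9
tool_pos: [0.5594, -0.2726, 0.1785]
orientation: [[-0.309, 0.951, 0.0], [0.951, 0.309, 0.005], [0.005, 0.002, -1.0]]
wrist_force: [-0.1, 0.6, 0.3]
gripper_width: 0.0605
grasp_force: 0.0
```

```bash
cat >> h.py <<'E'
def handle(z=.056):
    st=arm.get_state();C=cam('wrist',st);im=snapshot('wrist')
    hsv=cv2.cvtColor(im,cv2.COLOR_RGB2HSV);m=cv2.inRange(hsv,(6,170,100),(18,255,255))
    n,l,s,c=cv2.connectedComponentsWithStats(m)
    for i in range(1,n):
        if s[i,4]>400:
            r=cv2.minAreaRect(np.argwhere(l==i)[:,::-1].astype(np.float32));b=cv2.boxPoints(r)
            w=np.array([pix2plane(C,u,z) for u in b]);e=[w[1]-w[0],w[2]-w[1]];e=max(e,key=np.linalg.norm)
            print('orange',np.round(r[0],1),np.round(w.mean(0),4),'len',round(np.linalg.norm(e),4),'yaw',round(np.arctan2(e[1],e[0]),3))
    return im
E
python3 - <<'E'
from h import *
np.set_printoptions(precision=4,suppress=True)
st=arm.get_state();print(st['time_s'],st['tool_pos'],np.arctan2(st['orientation'][1,0],st['orientation'][0,0]),st['qpos'])
C=cam('wrist',st);im=handle();save('w3.png',im)
for l in('bar','bar_tip','cradle','cradle_rest'):
    print(l,[(round(d['score'],2),np.round(np.array(d['position'])*[640,480],1),pix2plane(C,np.array(d['position'])*[640,480],.0 if l=='cradle' else .047)) for d in nets.mark_of('wrist',l)[:2]])
E
```

```text
2.9 [ 0.5594 -0.2726  0.1785] 1.8851895973829234 [ 0.6208  0.5637 -0.3853  1.6432  0.238   0.9828  0.471 ]
orange [130.2 156.2] [ 0.4094 -0.2585  0.056 ] len 0.0417 yaw -0.202
orange [307. 238.] [ 0.5584 -0.2801  0.056 ] len 0.0675 yaw -1.25
orange [ 27.6 331.3] [ 0.3459 -0.4408  0.056 ] len 0.0503 yaw 0.14
bar [(0.91, array([130.9, 153.9]), array([ 0.4052, -0.2585,  0.047 ])), (0.87, array([ 12.6, 324.1]), array([ 0.3257, -0.4452,  0.047 ]))]
bar_tip [(0.96, array([197.7, 190.1]), array([ 0.4615, -0.2703,  0.047 ])), (0.88, array([305.7, 117.8]), array([ 0.5283, -0.19  ,  0.047 ]))]
cradle [(0.66, array([305.6, 224.5]), array([ 0.5573, -0.2828,  0.    ])), (0.49, array([397.9, 260.5]), array([ 0.6584, -0.2897,  0.    ]))]
cradle_rest [(0.75, array([303.9, 236.9]), array([ 0.556 , -0.2815,  0.047 ]))]
```

View pics/w3.png

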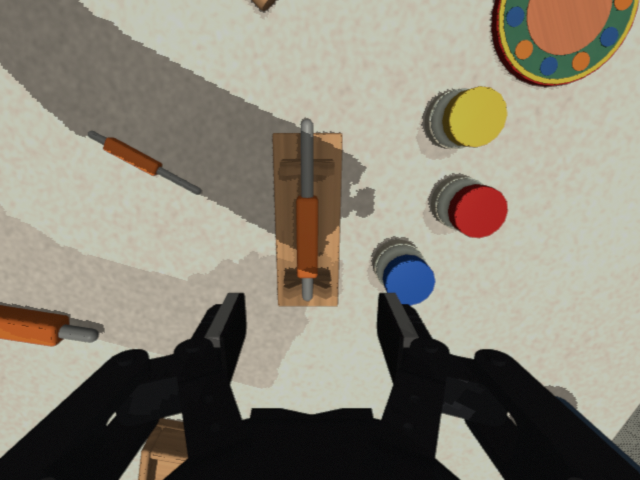

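The wrist picture shows our bar in the cradle with the handle at (307,238), aligned with the tool. The blue pot (410,280) is clear of the fingers. I'll go down and grasp.

Emit:
send_rows(targets=[{"x":-1.65,"y":-0.35,"z":3.5,"rx":0,"ry":0,"rz":0},{"x":-1.65,"y":-0.35,"z":7,"rx":0,"ry":0,"rz":0},{"x":-1.65,"y":-0.35,"z":10.5,"rx":0,"ry":0,"rz":0},{"x":-1.65,"y":-0.35,"z":13.5,"rx":0,"ry":0,"rz":0},{"x":-1.65,"y":-0.35,"z":15.1,"rx":0,"ry":0,"rz":0}], grip=4.5)

```text
time_s: 3.65
tool_pos: [0.5552, -0.2989, 0.0272]
orientation: [[-0.3, 0.954, -0.003], [0.954, 0.3, 0.0], [0.001, -0.002, -1.0]]
wrist_force: [0.4, 0.3, 0.5]
gripper_width: 0.0449
grasp_force: 0.0
```

Emit:
send_rows(targets=[{"x":0,"y":0,"z":0,"rx":0,"ry":0,"rz":0},{"x":0,"y":0,"z":0,"rx":0,"ry":0,"rz":0}])

```text
time_s: 3.85
tool_pos: [0.5571, -0.2987, 0.03]
orientation: [[-0.301, 0.954, 0.0], [0.954, 0.301, -0.001], [-0.001, 0.0, -1.0]]
wrist_force: [0.4, -0.3, 0.1]
gripper_width: 0.045
grasp_force: 0.0
```

```bash
python3 - <<'E'
from h import *
np.set_printoptions(precision=4,suppress=True)
print(delta([.5611,-.2895,.028],1.885));handle()
E
```

```text
(array([0.75, 0.66, 0.2 ]), array([ 0.   ,  0.001, -0.008]))
orange [ 13. 142.] [ 0.4395 -0.258   0.056 ] len 0.0124 yaw -0.191
orange [328.5 285. ] [ 0.5576 -0.2786  0.056 ] len 0.0701 yaw -1.227
```

Emit:
send_rows(targets=[{"x":0.85,"y":0.6,"z":0.2,"rx":0,"ry":0,"rz":-0.02},{"x":0.85,"y":0.6,"z":0.2,"rx":0,"ry":0,"rz":-0.02},{"x":0.85,"y":0.6,"z":0.2,"rx":0,"ry":0,"rz":-0.02}])

```text
time_s: 4.2
tool_pos: [0.5611, -0.2868, 0.028]
orientation: [[-0.323, 0.946, 0.001], [0.946, 0.323, -0.0], [-0.0, 0.001, -1.0]]
wrist_force: [-0.6, 0.2, 0.5]
gripper_width: 0.045
grasp_force: 0.0
```

Emit:
send_rows(targets=[{"x":0,"y":0,"z":0,"rx":0,"ry":0,"rz":0},{"x":0,"y":0,"z":0,"rx":0,"ry":0,"rz":0},{"x":0,"y":0,"z":0,"rx":0,"ry":0,"rz":0},{"x":0,"y":0,"z":0,"rx":0,"ry":0,"rz":0},{"x":0,"y":0,"z":0,"rx":0,"ry":0,"rz":0}], grip=0.5, newtons=70)

```text
time_s: 4.7
tool_pos: [0.5607, -0.2875, 0.0276]
orientation: [[-0.322, 0.947, 0.001], [0.947, 0.322, -0.0], [-0.0, 0.0, -1.0]]
wrist_force: [-0.6, 0.3, 4.4]
gripper_width: 0.0169
grasp_force: 69.5
```

```bash
python3 - <<'E'
from h import *
np.set_printoptions(precision=4,suppress=True)
st=arm.get_state();print({k:st[k] for k in('time_s','tool_pos','orientation','wrist_force','moment','gripper_width','grasp_force')})
im=handle();save('w4.png',im);C=cam('wrist')
print('tip',[(round(d['score'],2),np.round(np.array(d['position'])*[640,480],1),pix2plane(C,np.array(d['position'])*[640,480],.047)) for d in nets.mark_of('wrist','bar_tip')[:2]])
E
```

```text
{'time_s': 4.7, 'tool_pos': array([ 0.5607, -0.2875,  0.0276]), 'orientation': array([[-0.3217,  0.9468,  0.0006],
       [ 0.9468,  0.3217, -0.0002],
       [-0.0004,  0.0005, -1.    ]]), 'wrist_force': array([-0.6181,  0.294 ,  4.435 ]), 'moment': array([ 0.1205,  0.0476, -0.333 ]), 'gripper_width': 0.01688967424925988, 'grasp_force': 69.53806757926941}
orange [  9.5 160.5] [ 0.4435 -0.2553  0.056 ] len 0.0111 yaw -1.499
orange [312.5 310. ] [ 0.5579 -0.2783  0.056 ] len 0.0695 yaw -1.219
tip [(0.68, array([314.3,  52.7]), array([ 0.5285, -0.1905,  0.047 ])), (0.63, array([112., 213.]), array([ 0.474 , -0.2659,  0.047 ]))]
```

Emit:
send_rows(targets=[{"x":0,"y":0,"z":-3,"rx":0,"ry":0,"rz":0},{"x":0,"y":0,"z":-7,"rx":0,"ry":0,"rz":0},{"x":0,"y":0,"z":-11,"rx":0,"ry":0,"rz":0},{"x":0,"y":0,"z":-15,"rx":0,"ry":0,"rz":0},{"x":0,"y":0,"z":-18,"rx":0,"ry":0,"rz":0}])

```text
time_s: 5.3
tool_pos: [0.5604, -0.2875, 0.2093]
orientation: [[-0.322, 0.947, 0.001], [0.947, 0.322, -0.0], [-0.001, 0.0, -1.0]]
wrist_force: [1.4, -0.6, -2.0]
gripper_width: 0.0167
grasp_force: 69.1
```

```bash
python3 - <<'E'
from h import *
np.set_printoptions(precision=4,suppress=True)
st=arm.get_state();print({k:st[k] for k in('time_s','tool_pos','orientation','wrist_force','moment','gripper_width','grasp_force','qpos')})
c=calibration('wrist');K=np.array([[c['fx'],0,c['cx']],[0,c['fy'],c['cy']],[0,0,1]]);print(K[0,0],K[1,1],K[:2,2])
P=np.array([.6043,.1363]);y0=.045
for r in(.2,.24,.28):
  for z in(.17,.21,.25):
    for th in(.2,.4,.6):
      az=np.deg2rad(-92)+y0;R=Rdown(az+np.pi)@Ro.from_rotvec([0,th,0]).as_matrix()
      pos=np.array([*(P+r*np.array([np.cos(az),np.sin(az)])),z]);T=np.eye(4);T[:3,:3]=R;T[:3,3]=pos
      M=T@np.array(c['mount']);C=(K,M[:3,:3],M[:3,3]);o=[]
      for h in(-117,-90):
        a=np.deg2rad(h)+y0; o.append(proj(C,[P[0]+.048*np.cos(a),P[1]+.048*np.sin(a),.151]))
      tip=pos+R@[.1046,0,-.019]
      if o[0][1]>20: print(r,z,th,o,'tip',np.hypot(*(tip[:2]-P)),tip[2],proj(C,tip),'cam',M[:3,3])
E
```

```text
{'time_s': 5.3, 'tool_pos': array([ 0.5604, -0.2875,  0.2093]), 'orientation': array([[-0.3224,  0.9466,  0.0007],
       [ 0.9466,  0.3224, -0.0005],
       [-0.0007,  0.0005, -1.    ]]), 'wrist_force': array([ 1.3765, -0.5856, -1.9574]), 'moment': array([-0.0605, -0.0481,  0.0412]), 'gripper_width': 0.016682488994692105, 'grasp_force': 69.05009508132935, 'qpos': array([ 0.6429,  0.5446, -0.3943,  1.5862,  0.231 ,  1.0563,  0.5142])}
338.373431193192 338.373431193192 [311.1653 239.3411]
0.2 0.17 0.4 [array([276.1938,  22.9778]), array([314.5559,  30.3825])] tip 0.1110559685311626 0.22823331749153966 [312.0591  45.0327] cam [ 0.6058 -0.0481  0.3327]
0.2 0.17 0.6 [array([280.812 ,  66.5602]), array([314.0474,  72.1333])] tip 0.12439810167495335 0.24474297940040457 [312.0591  45.0327] cam [ 0.6061 -0.0807  0.3326]
0.2 0.21 0.4 [array([282.0891,  65.1374]), array([313.9065,  71.3457])] tip 0.1110559685311626 0.26823331749153967 [312.0591  45.0327] cam [ 0.6058 -0.0481  0.3727]
0.2 0.21 0.6 [array([285.1805, 106.6447]), array([313.5521, 111.5918])] tip 0.12439810167495335 0.2847429794004
[... 681 characters left out ...]
0327] cam [ 0.6065 -0.1207  0.3726]
0.24 0.25 0.4 [array([286.6408,  48.2374]), array([313.4654,  53.447 ])] tip 0.15105596853116257 0.30823331749153965 [312.0591  45.0327] cam [ 0.6062 -0.0881  0.4127]
0.24 0.25 0.6 [array([289.3022,  98.6911]), array([313.1412, 102.8128])] tip 0.1643981016749533 0.3247429794004046 [312.0591  45.0327] cam [ 0.6065 -0.1207  0.4126]
0.28 0.21 0.6 [array([287.3422,  26.3052]), array([313.4293,  30.4965])] tip 0.20439810167495334 0.28474297940040455 [312.0591  45.0327] cam [ 0.607  -0.1607  0.3726]
0.28 0.25 0.6 [array([290.1086,  63.5658]), array([313.1018,  67.4036])] tip 0.20439810167495334 0.3247429794004046 [312.0591  45.0327] cam [ 0.607  -0.1607  0.4126]
```

Emit:
send_rows(targets=[{"x":4,"y":2.3,"z":0,"rx":0,"ry":0,"rz":0.08},{"x":8,"y":4.6,"z":0,"rx":0,"ry":0,"rz":0.16},{"x":12,"y":7,"z":0,"rx":0,"ry":0,"rz":0.24},{"x":16,"y":9.4,"z":0,"rx":0,"ry":0,"rz":0.317},{"x":19.7,"y":11.6,"z":0,"rx":0,"ry":0,"rz":0.317}])

```text
time_s: 5.8
tool_pos: [0.6065, -0.0613, 0.2067]
orientation: [[-0.009, 1.0, -0.001], [1.0, 0.009, 0.0], [0.0, -0.001, -1.0]]
wrist_force: [0.3, 0.0, -1.4]
gripper_width: 0.0168
grasp_force: 69.0
```

Emit:
send_rows(targets=[{"x":0,"y":0,"z":0,"rx":0,"ry":0.14,"rz":0},{"x":0,"y":0,"z":0,"rx":0,"ry":0.28,"rz":0},{"x":0,"y":0,"z":1,"rx":0,"ry":0.42,"rz":0},{"x":0,"y":0,"z":2,"rx":0,"ry":0.56,"rz":0},{"x":0,"y":0,"z":3,"rx":0,"ry":0.6,"rz":0}])

```text
time_s: 6.3
tool_pos: [0.6059, -0.0683, 0.174]
orientation: [[-0.002, 1.0, -0.006], [0.824, 0.004, 0.567], [0.567, -0.004, -0.824]]
wrist_force: [-0.4, -0.7, -3.8]
gripper_width: 0.0169
grasp_force: 69.1
```

```bash
python3 - <<'E'
from h import *
np.set_printoptions(precision=4,suppress=True)
st=arm.get_state();print({k:st[k] for k in('time_s','tool_pos','orientation','gripper_width','joint_velocities','qpos')})
im=snapshot('wrist');save('w5.png',im);C=cam('wrist',st)
np.savez('w5.npz',p=st['tool_pos'],R=st['orientation'])
for l in('collar','seat','press'):
  print(l,[(round(d['score'],2),np.array(d['position'])*[640,480]) for d in nets.mark_of('wrist',l)[:2]])
P=np.array([.6043,.1363]);print(proj(C,[*P,.135]),[proj(C,[P[0]+.048*np.cos(a),P[1]+.048*np.sin(a),.167]) for a in np.linspace(-3.1,0,5)])
cv2.imwrite('pics/w5c.png',cv2.resize(im[0:180,200:440,::-1],None,fx=3.3,fy=3.3,interpolation=cv2.INTER_CUBIC))
E
```

```text
{'time_s': 6.3, 'tool_pos': array([ 0.6059, -0.0683,  0.174 ]), 'orientation': array([[-0.0016,  1.    , -0.0056],
       [ 0.8239,  0.0045,  0.5667],
       [ 0.5667, -0.0037, -0.8239]]), 'gripper_width': 0.016905286019043324, 'joint_velocities': array([ 0.1579,  0.2572, -0.1598,  0.045 , -0.131 , -0.078 ,  0.2077]), 'qpos': array([ 0.6828,  0.7264, -0.5771,  1.5872, -0.2476,  1.0657,  0.3438])}
collar [(0.86, array([310.208,  37.92 ]))]
seat []
press []
[311.0989  37.2485] [array([239.2091,  -1.7606]), array([259.2855,  36.9728]), array([312.0718,  53.3063]), array([364.1627,  35.476 ]), array([382.6849,  -3.7841])]
```

View pics/w5c.png

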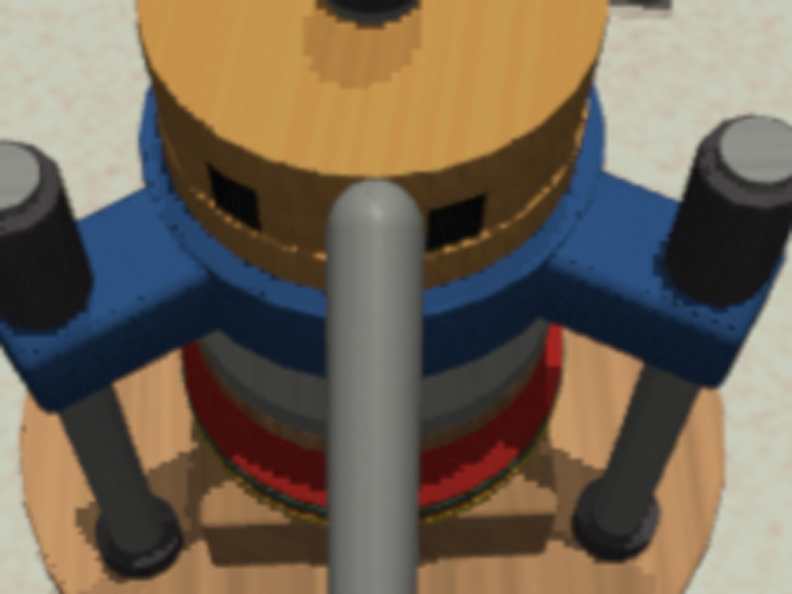

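The picture shows two collar holes at (271,60) and (338,67), nut tops at (204,53) and (429,45), and the bar at column 313. The arm was still moving, so I'll settle it and then measure.

Emit:
send_rows(targets=[{"x":0,"y":0,"z":0,"rx":0,"ry":0,"rz":0},{"x":0,"y":0,"z":0,"rx":0,"ry":0,"rz":0}])

```text
time_s: 6.7
tool_pos: [0.6073, -0.0615, 0.1788]
orientation: [[-0.013, 1.0, -0.006], [0.826, 0.014, 0.563], [0.563, 0.002, -0.826]]
wrist_force: [0.4, -0.1, -2.2]
gripper_width: 0.0168
grasp_force: 69.2
```

```bash
python3 - <<'E'
from h import *
np.set_printoptions(precision=4,suppress=True)
st=arm.get_state();im=snapshot('wrist');save('w6.png',im);C=cam('wrist',st)
print(st['time_s'],st['tool_pos'],st['orientation'],st['joint_velocities'])
v=im.max(2);m=(v<30).astype(np.uint8);m[:30]=0;m[110:]=0;m[:,:240]=0;m[:,390:]=0
n,l,s,c=cv2.connectedComponentsWithStats(m);h=[]
for i in range(1,n):
    if s[i,4]>40:print('dark',s[i],c[i]);h.append(c[i])
g=((im.max(2).astype(int)-im.min(2)<25)&(v>110)&(v<175)).astype(np.uint8);g[110:]=0
n,l,s,c=cv2.connectedComponentsWithStats(g);
for i in range(1,n):
    if s[i,4]>60:print('grey',s[i],c[i])
print([proj(C,[.6043+.085*np.cos(a+.045),.1363+.085*np.sin(a+.045),.163]) for a in np.deg2rad([-150,-30])])
E
```

```text
6.7 [ 0.6073 -0.0615  0.1788] [[-0.0131  0.9999 -0.0063]
 [ 0.8263  0.0144  0.5631]
 [ 0.5631  0.0022 -0.8264]] [ 0.0071  0.0032  0.0072 -0.0022 -0.0007  0.0016  0.0048]
dark [264  63  15  18 127] [271.063   71.8031]
dark [329  73  17  15 168] [336.9048  80.    ]
grey [ 608    0   32  101 1639] [628.8517  33.7145]
grey [418  49  28  61 465] [430.514   62.2753]
grey [184  54  29  22 426] [199.2981  64.5892]
grey [302  55  24  55 997] [313.2578  81.674 ]
[array([199.9611,  67.4067]), array([426.1033,  62.5435])]
```

```bash
python3 - <<'E'
from h import *
np.set_printoptions(precision=4,suppress=True)
C=cam('wrist')
obs=np.array([[271.06,71.8],[336.9,80.0],[198.7,64.8],[431.8,59.6]])
def pr(p,dz=0):
    o=[]
    for a in(p[3],p[3]+np.pi/3):o.append(proj(C,[p[0]+.048*np.cos(a),p[1]+.048*np.sin(a),.151+dz]))
    for a in np.deg2rad([-150,-30]):o.append(proj(C,[p[0]+.085*np.cos(a+p[2]),p[1]+.085*np.sin(a+p[2]),.163+dz]))
    return np.array(o)
r=least_squares(lambda p:(pr(p)-obs).ravel(),[.6043,.1363,.045,-2.1]);print(r.x,r.fun,np.degrees(r.x[2:]))
r2=least_squares(lambda p:(pr(p,p[4])-obs).ravel(),[.6043,.1363,.045,-2.1,0]);print(r2.x,r2.fun)
r3=least_squares(lambda p:(pr([r.x[0],r.x[1],.045,p[0]])-obs)[:2].ravel(),[-2.1]);print('fixed ctr',np.degrees(r3.x),r3.fun)
E
```

```text
[ 0.6056  0.1372  0.0454 -2.2355] [-1.4638 -1.1018  1.7188 -0.2363  3.4317  0.9375 -3.7201  1.0767] [   2.6011 -128.0845]
[ 0.6056  0.133   0.0457 -2.2332  0.0046] [-2.3882 -1.169   2.5152 -0.2137  0.5784  0.672  -0.7241  0.6341]
fixed ctr [-128.0845] [-1.4638 -1.1018  1.7188 -0.2363]
```

Emit:
send_rows(targets=[{"x":0,"y":-2.5,"z":0,"rx":0,"ry":-0.12,"rz":0},{"x":0,"y":-5,"z":0,"rx":0,"ry":-0.24,"rz":0},{"x":0,"y":-7.5,"z":0,"rx":0,"ry":-0.36,"rz":0},{"x":0,"y":-10,"z":0,"rx":0,"ry":-0.48,"rz":0},{"x":0,"y":-10.7,"z":0,"rx":0,"ry":-0.598,"rz":0}])

```text
time_s: 7.25
tool_pos: [0.4978, -0.0645, 0.1789]
orientation: [[-0.011, 1.0, 0.002], [1.0, 0.011, -0.003], [-0.003, 0.002, -1.0]]
wrist_force: [0.4, 0.1, -2.4]
gripper_width: 0.0167
grasp_force: 69.1
```

Emit:
send_rows(targets=[{"x":0,"y":0,"z":0,"rx":0,"ry":0,"rz":0.14},{"x":0,"y":0,"z":0,"rx":0,"ry":0,"rz":0.28},{"x":0,"y":0,"z":0,"rx":0,"ry":0,"rz":0.42},{"x":0,"y":0,"z":0,"rx":0,"ry":0,"rz":0.56},{"x":0,"y":0,"z":0,"rx":0,"ry":0,"rz":0.67}])

```text
time_s: 7.75
tool_pos: [0.5001, -0.0636, 0.1782]
orientation: [[0.615, 0.788, 0.002], [0.788, -0.615, 0.002], [0.003, 0.0, -1.0]]
wrist_force: [0.6, -0.5, -1.0]
gripper_width: 0.0169
grasp_force: 69.1
```

```bash
cat >> h.py <<'E'
PC=np.array([.6056,.136])
def polar(r,deg,z=.1316): # TCP pose for bar at world angle deg
    a=np.deg2rad(deg); return [*(PC+r*np.array([np.cos(a),np.sin(a)])),z], a+np.pi
def where():
    st=arm.get_state();d=st['tool_pos'][:2]-PC;R=st['orientation']
    print('t',st['time_s'],'r',round(np.hypot(*d),4),'az',round(np.degrees(np.arctan2(d[1],d[0])),2),'z',round(st['tool_pos'][2],4),'yaw-180',round(np.degrees(np.arctan2(R[1,0],R[0,0]))-180,2),'F',np.round(st['wrist_force'],1),'M',np.round(st['moment'],2))
E
python3 - <<'E'
from h import *
np.set_printoptions(precision=4,suppress=True)
where();print(delta(*polar(.1726,-128)));print(delta(*polar(.1726,-128,.175)))
E
```

```text
t 7.75 r 0.2257 az -117.87 z 0.1782 yaw-180 -127.98 F [ 0.6 -0.5 -1. ] M [ 0.01 -0.02 -0.01]
(array([ 4.95, -3.97,  4.68]), array([ 0.   , -0.003,  0.   ]))
(array([ 4.96, -3.97,  0.34]), array([ 0.   , -0.003,  0.   ]))
```

Emit:
send_rows(targets=[{"x":0.5,"y":-2,"z":1.5,"rx":0,"ry":0,"rz":0},{"x":1.5,"y":-3.97,"z":3,"rx":0,"ry":0,"rz":0},{"x":2.5,"y":-3.97,"z":4.65,"rx":0,"ry":0,"rz":0},{"x":4,"y":-3.97,"z":4.65,"rx":0,"ry":0,"rz":0},{"x":4.5,"y":-3.97,"z":4.65,"rx":0,"ry":0,"rz":0}])

```text
time_s: 8.25
tool_pos: [0.4977, -0.0025, 0.1318]
orientation: [[0.61, 0.792, 0.002], [0.792, -0.61, 0.003], [0.004, -0.0, -1.0]]
wrist_force: [1.3, 1.2, -2.2]
gripper_width: 0.0167
grasp_force: 69.1
```

Emit:
send_rows(targets=[{"x":0,"y":0,"z":0,"rx":0,"ry":0,"rz":0},{"x":0,"y":0,"z":0,"rx":0,"ry":0,"rz":0}])

```text
time_s: 8.45
tool_pos: [0.4964, -0.005, 0.1316]
orientation: [[0.612, 0.79, 0.001], [0.79, -0.612, 0.002], [0.002, -0.0, -1.0]]
wrist_force: [0.4, 0.2, -1.5]
gripper_width: 0.017
grasp_force: 69.1
```

```bash
python3 - <<'E'
from h import *
np.set_printoptions(precision=4,suppress=True)
where();print(delta(*polar(.1726,-128)),arm.get_state()['qpos'])
im=snapshot('wrist');save('w7.png',im);cv2.imwrite('pics/w7c.png',cv2.resize(im[0:150,200:420,::-1],None,fx=3.6,fy=3.6,interpolation=cv2.INTER_CUBIC))
E
```

```text
t 8.45 r 0.1784 az -127.75 z 0.1316 yaw-180 -127.77 F [ 0.4  0.2 -1.5] M [-0.06  0.03  0.08]
(array([ 0.58, -0.08,  0.  ]), array([-0.   , -0.002,  0.004])) [ 0.0196  0.4398 -0.1443  2.0247  0.0947  0.682  -0.8439]
```

View pics/w7c.png

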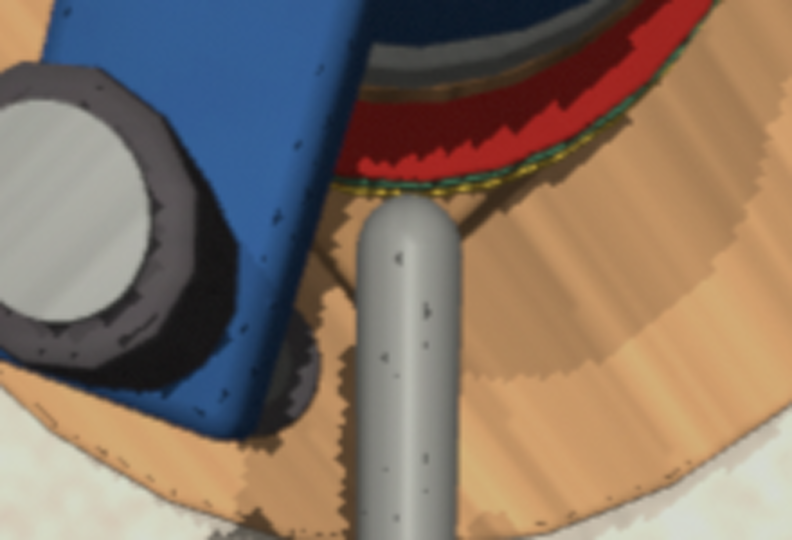

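The bar tip is at (313,54), the left nut top at (214,58), and the collar is out of view ahead. I'll check the press centre against the nut.

```bash
python3 - <<'E'
from h import *
np.set_printoptions(precision=4,suppress=True)
C=cam('wrist');n=pix2plane(C,(213.9,58.3),.163)[:2]
for y0 in(.04,.045,.05):
    a=np.deg2rad(-150)+y0;print(n,n-.085*np.array([np.cos(a),np.sin(a)]))
st=arm.get_state();tip=st['tool_pos']+st['orientation']@[.1046,0,-.0194];print(proj(C,tip),proj(C,tip-[0,0,0]+st['orientation']@[-.002,0,0]))
E
```

```text
[0.5334 0.0901] [0.6053 0.1355]
[0.5334 0.0901] [0.6051 0.1358]
[0.5334 0.0901] [0.6048 0.1362]
[311.2706  44.2871] [311.2615  51.1704]
```

Emit:
send_rows(targets=[{"x":1.2,"y":-0.1,"z":0,"rx":0,"ry":0,"rz":0},{"x":2.4,"y":-0.1,"z":0,"rx":0,"ry":0,"rz":0},{"x":2.8,"y":-0.1,"z":0,"rx":0,"ry":0,"rz":0},{"x":3.1,"y":-0.1,"z":0,"rx":0,"ry":0,"rz":0},{"x":3.3,"y":-0.1,"z":0,"rx":0,"ry":0,"rz":0}])

```text
time_s: 9.0
tool_pos: [0.5155, 0.0221, 0.1309]
orientation: [[0.612, 0.791, -0.0], [0.791, -0.612, 0.002], [0.001, -0.001, -1.0]]
wrist_force: [-0.2, -1.0, 1.5]
gripper_width: 0.017
grasp_force: 69.4
```

```bash
python3 -c "
from h import *
where()"
```

```text
t 9.0 r 0.1453 az -128.34 z 0.1309 yaw-180 -127.75 F [-0.2 -1.   1.5] M [-0.05  0.08 -0.03]
```

Emit:
send_rows(targets=[{"x":0.4,"y":0,"z":0,"rx":0,"ry":0,"rz":0},{"x":0.8,"y":0,"z":0,"rx":0,"ry":0,"rz":0},{"x":1.2,"y":0,"z":0,"rx":0,"ry":0,"rz":0},{"x":1.6,"y":0,"z":0,"rx":0,"ry":0,"rz":0},{"x":1.9,"y":0,"z":0,"rx":0,"ry":0,"rz":0}])

```text
time_s: 9.5
tool_pos: [0.5274, 0.0373, 0.1311]
orientation: [[0.612, 0.791, 0.0], [0.791, -0.612, 0.002], [0.002, -0.001, -1.0]]
wrist_force: [-1.6, -2.2, 2.0]
gripper_width: 0.0171
grasp_force: 69.8
```

```bash
python3 -c "
from h import *
where()"
```

```text
t 9.5 r 0.126 az -128.4 z 0.1311 yaw-180 -127.75 F [-1.6 -2.2  2. ] M [-0.15  0.15 -0.  ]
```

Emit:
send_rows(targets=[{"x":0.09,"y":1.51,"z":0,"rx":0,"ry":0,"rz":-0.12},{"x":0.36,"y":3.0,"z":0,"rx":0,"ry":0,"rz":-0.24},{"x":0.81,"y":4.44,"z":0,"rx":0,"ry":0,"rz":-0.36},{"x":1.42,"y":5.82,"z":0,"rx":0,"ry":0,"rz":-0.48},{"x":2.2,"y":7.11,"z":0,"rx":0,"ry":0,"rz":-0.6}])

```text
time_s: 10.0
tool_pos: [0.5935, 0.012, 0.1301]
orientation: [[0.051, 0.999, -0.007], [0.999, -0.051, 0.002], [0.002, -0.007, -1.0]]
wrist_force: [-14.0, 2.9, 6.0]
gripper_width: 0.0168
grasp_force: 70.9
```

```bash
cat >> h.py <<'E'
def torque():
    st=arm.get_state();F=np.array(st['wrist_force']);M=np.array(st['moment']);p=np.array(st['tool_pos'])
    d=p[:2]-PC
    print('force torque about axis (on tool) %.3f  +M: %.3f'%(d[0]*F[1]-d[1]*F[0], d[0]*F[1]-d[1]*F[0]+M[2]))
E
python3 -c "
from h import *
where();torque()"
```

```text
t 10.0 r 0.1246 az -95.56 z 0.1301 yaw-180 -92.95 F [-14.    2.9   6. ] M [1.23 2.69 0.83]
force torque about axis (on tool) -1.774  +M: -0.946
```

Emit:
send_rows(targets=[{"x":0.09,"y":1.51,"z":0,"rx":0,"ry":0,"rz":-0.12},{"x":0.36,"y":3.0,"z":0,"rx":0,"ry":0,"rz":-0.24},{"x":0.81,"y":4.44,"z":0,"rx":0,"ry":0,"rz":-0.36},{"x":1.42,"y":5.82,"z":0,"rx":0,"ry":0,"rz":-0.48},{"x":2.2,"y":7.11,"z":0,"rx":0,"ry":0,"rz":-0.6}])

```text
time_s: 10.5
tool_pos: [0.6657, 0.0269, 0.1298]
orientation: [[-0.52, 0.854, -0.008], [0.854, 0.52, -0.001], [0.003, -0.008, -1.0]]
wrist_force: [-14.0, -5.7, 7.2]
gripper_width: 0.0168
grasp_force: 71.5
```

```bash
python3 -c "
from h import *
where();torque();print(delta(*polar(.126,-50)))"
```

```text
t 10.5 r 0.1245 az -61.14 z 0.1298 yaw-180 -58.69 F [-14.   -5.7   7.2] M [-0.65  3.19  1.09]
force torque about axis (on tool) -1.872  +M: -0.780
(array([-0.01,  2.43, -0.2 ]), array([-0.008, -0.004, -0.152]))
```

Emit:
send_rows(targets=[{"x":0.05,"y":1.13,"z":-0.1,"rx":0,"ry":0,"rz":-0.09},{"x":0.18,"y":2.13,"z":-0.15,"rx":0,"ry":0,"rz":-0.17},{"x":0.18,"y":2.13,"z":-0.15,"rx":0,"ry":0,"rz":-0.17}])

```text
time_s: 10.8
tool_pos: [0.6836, 0.039, 0.1306]
orientation: [[-0.656, 0.755, -0.008], [0.755, 0.656, -0.002], [0.003, -0.007, -1.0]]
wrist_force: [-10.9, -8.4, 2.3]
gripper_width: 0.0169
grasp_force: 71.0
```

```bash
python3 -c "
from h import *
where();torque();print(delta(*polar(.18,-50)));print(delta(*polar(.126,-48)))"
```

```text
t 10.8 r 0.1245 az -51.18 z 0.1306 yaw-180 -49.04 F [-10.9  -8.4   2.3] M [-1.33  2.39  0.99]
force torque about axis (on tool) -1.714  +M: -0.723
(array([-5.56,  0.16, -0.12]), array([-0.007, -0.003,  0.017]))
(array([-0.16,  0.69, -0.11]), array([-0.007, -0.003, -0.018]))
```

Emit:
send_rows(targets=[{"x":0,"y":-0.35,"z":0,"rx":0,"ry":0,"rz":0.02},{"x":-1.2,"y":-0.35,"z":0,"rx":0,"ry":0,"rz":0.02},{"x":-2.6,"y":-0.35,"z":0,"rx":0,"ry":0,"rz":0.02},{"x":-4,"y":-0.35,"z":0,"rx":0,"ry":0,"rz":0.02},{"x":-5,"y":-0.35,"z":0,"rx":0,"ry":0,"rz":0.02}])

```text
time_s: 11.3
tool_pos: [0.7172, 0.0, 0.132]
orientation: [[-0.637, 0.771, 0.0], [0.771, 0.637, 0.002], [0.001, 0.001, -1.0]]
wrist_force: [0.3, 0.3, -1.6]
gripper_width: 0.0171
grasp_force: 69.3
```

```bash
python3 -c "
from h import *
where();st=arm.get_state();print(st['grasp_force'],st['gripper_width'])
for d in (-79,-110.3): print(delta(*polar(.178,d)))"
```

```text
t 11.3 r 0.1759 az -50.61 z 0.132 yaw-180 -50.46 F [ 0.3  0.3 -1.6] M [ 0.01 -0.03 -0.01]
69.27845478057861 0.017132385469432476
(array([ 1.96, -8.46,  0.03]), array([ 0.001, -0.002,  0.498]))
(array([  8.65, -15.34,   0.03]), array([ 1.000e-03, -2.000e-03,  1.044e+00]))
```

Emit:
send_rows(targets=[{"x":0.17,"y":-2.48,"z":0,"rx":0,"ry":0,"rz":0.14},{"x":0.69,"y":-4.92,"z":0,"rx":0,"ry":0,"rz":0.28},{"x":1.54,"y":-7.26,"z":0,"rx":0,"ry":0,"rz":0.42},{"x":2.71,"y":-9.45,"z":0,"rx":0,"ry":0,"rz":0.56},{"x":4.19,"y":-11.47,"z":0,"rx":0,"ry":0,"rz":0.7}])

```text
time_s: 11.8
tool_pos: [0.6009, -0.0407, 0.1323]
orientation: [[0.016, 1.0, 0.001], [1.0, -0.016, 0.002], [0.002, 0.001, -1.0]]
wrist_force: [0.7, -0.0, -2.1]
gripper_width: 0.0166
grasp_force: 69.4
```

Emit:
send_rows(targets=[{"x":0.17,"y":-2.48,"z":0,"rx":0,"ry":0,"rz":0.14},{"x":0.69,"y":-4.92,"z":0,"rx":0,"ry":0,"rz":0.28},{"x":1.04,"y":-6.0,"z":0,"rx":0,"ry":0,"rz":0.344},{"x":1.04,"y":-6.0,"z":0,"rx":0,"ry":0,"rz":0.344},{"x":1.04,"y":-6.0,"z":0,"rx":0,"ry":0,"rz":0.344}])

```text
time_s: 12.3
tool_pos: [0.5425, -0.0287, 0.1327]
orientation: [[0.343, 0.939, 0.001], [0.939, -0.343, 0.002], [0.002, 0.001, -1.0]]
wrist_force: [0.3, -0.0, -1.4]
gripper_width: 0.0169
grasp_force: 69.4
```

```bash
python3 -c "
from h import *
where();
for d in (.152,.126): print(delta(*polar(d,-110.3)))"
```

```text
t 12.3 r 0.1764 az -110.95 z 0.1327 yaw-180 -110.07 F [ 0.3 -0.  -1.4] M [-0.02 -0.04  0.01]
(array([2.44, 0.21, 0.11]), array([ 0.001, -0.002,  0.004]))
(array([5.04, 0.22, 0.12]), array([ 0.001, -0.002,  0.004]))
```

Emit:
send_rows(targets=[{"x":0.8,"y":0.18,"z":0.1,"rx":0,"ry":0,"rz":0},{"x":1.8,"y":0.18,"z":0.1,"rx":0,"ry":0,"rz":0},{"x":2.5,"y":0.18,"z":0.1,"rx":0,"ry":0,"rz":0},{"x":2.9,"y":0.18,"z":0.1,"rx":0,"ry":0,"rz":0},{"x":3.1,"y":0.18,"z":0.1,"rx":0,"ry":0,"rz":0}])

```text
time_s: 12.8
tool_pos: [0.553, -0.0022, 0.131]
orientation: [[0.346, 0.938, -0.002], [0.938, -0.346, -0.001], [-0.002, -0.002, -1.0]]
wrist_force: [-4.2, -11.4, 0.3]
gripper_width: 0.0167
grasp_force: 69.6
```

```bash
python3 -c "
from h import *
where();torque()"
```

```text
t 12.8 r 0.1479 az -110.83 z 0.131 yaw-180 -110.27 F [ -4.2 -11.4   0.3] M [-2.07  0.79  0.03]
force torque about axis (on tool) 0.021  +M: 0.052
```

Emit:
send_rows(targets=[{"x":-1,"y":0,"z":0,"rx":0,"ry":0,"rz":0},{"x":-1,"y":-1,"z":0,"rx":0,"ry":0,"rz":0.066},{"x":-1,"y":-1,"z":0,"rx":0,"ry":0,"rz":0.066},{"x":-1,"y":-1,"z":0,"rx":0,"ry":0,"rz":0.066}])

```text
time_s: 13.2
tool_pos: [0.5412, -0.0062, 0.1316]
orientation: [[0.405, 0.914, 0.001], [0.914, -0.405, 0.002], [0.002, -0.0, -1.0]]
wrist_force: [-0.0, -0.1, -2.0]
gripper_width: 0.0166
grasp_force: 69.4
```

```bash
python3 -c "
from h import *
where();torque();print(delta(*polar(.15,-114.4)))"
```

```text
t 13.2 r 0.1561 az -114.36 z 0.1316 yaw-180 -113.88 F [-0.  -0.1 -2. ] M [-0.08  0.02 -0.02]
force torque about axis (on tool) 0.002  +M: -0.019
(array([ 0.61, -0.01, -0.  ]), array([-0.   , -0.002,  0.009]))
```

Emit:
send_rows(targets=[{"x":0.5,"y":-0.02,"z":0,"rx":0,"ry":0,"rz":0.008},{"x":0.8,"y":-0.02,"z":0,"rx":0,"ry":0,"rz":0.008},{"x":1.1,"y":-0.02,"z":0,"rx":0,"ry":0,"rz":0.008},{"x":1.3,"y":-0.02,"z":0,"rx":0,"ry":0,"rz":0.008}])

```text
time_s: 13.6
tool_pos: [0.5454, 0.0063, 0.1312]
orientation: [[0.413, 0.911, -0.002], [0.911, -0.413, 0.002], [0.001, -0.002, -1.0]]
wrist_force: [-4.8, 0.1, 0.9]
gripper_width: 0.0164
grasp_force: 69.6
```

```bash
python3 -c "
from h import *
where();torque()"
```

```text
t 13.6 r 0.143 az -114.89 z 0.1312 yaw-180 -114.38 F [-4.8  0.1  0.9] M [0.01 0.81 0.37]
force torque about axis (on tool) -0.630  +M: -0.262
```

Emit:
send_rows(targets=[{"x":0.3,"y":-0.12,"z":0,"rx":0,"ry":0,"rz":0.005},{"x":0.7,"y":-0.15,"z":0,"rx":0,"ry":0,"rz":0.01},{"x":1.1,"y":-0.15,"z":0,"rx":0,"ry":0,"rz":0.01},{"x":1.5,"y":-0.15,"z":0,"rx":0,"ry":0,"rz":0.01},{"x":1.7,"y":-0.15,"z":0,"rx":0,"ry":0,"rz":0.01}])

```text
time_s: 14.1
tool_pos: [0.5513, 0.022, 0.1313]
orientation: [[0.423, 0.906, -0.001], [0.906, -0.423, 0.002], [0.001, -0.002, -1.0]]
wrist_force: [-5.4, -1.4, 1.0]
gripper_width: 0.0166
grasp_force: 69.7
```

```bash
python3 -c "
from h import *
where();torque()"
```

```text
t 14.1 r 0.1262 az -115.49 z 0.1313 yaw-180 -115.03 F [-5.4 -1.4  1. ] M [-0.14  1.05  0.37]
force torque about axis (on tool) -0.541  +M: -0.167
```

Emit:
send_rows(targets=[{"x":0.06,"y":1.26,"z":0,"rx":0,"ry":0,"rz":-0.1},{"x":0.25,"y":2.5,"z":0,"rx":0,"ry":0,"rz":-0.2},{"x":0.56,"y":3.72,"z":0,"rx":0,"ry":0,"rz":-0.3},{"x":0.56,"y":3.72,"z":0,"rx":0,"ry":0,"rz":-0.3}])

```text
time_s: 14.5
tool_pos: [0.5855, 0.0121, 0.1304]
orientation: [[0.131, 0.991, -0.006], [0.991, -0.131, 0.003], [0.002, -0.006, -1.0]]
wrist_force: [-13.2, 3.2, 3.1]
gripper_width: 0.017
grasp_force: 71.5
```

```bash
cat >> h.py <<'E'
def avg(n=4):
    "mean torque over n control periods by harmless camera calls; sees held load"
    o=[]
    for i in range(n):
        st=arm.get_state();F=st['wrist_force'];d=st['tool_pos'][:2]-PC;o.append(d[0]*F[1]-d[1]*F[0]+st['moment'][2]);snapshot('wrist')
    print('avg torque',np.round(o,3),round(np.mean(o),3))
E
python3 -c "
from h import *
where();torque();avg(2);where()"
```

```text
t 14.5 r 0.1255 az -99.21 z 0.1304 yaw-180 -97.52 F [-13.2   3.2   3.1] M [0.79 2.71 1.04]
force torque about axis (on tool) -1.702  +M: -0.661
avg torque [-0.661 -0.621] -0.641
t 14.6 r 0.1256 az -99.46 z 0.1305 yaw-180 -97.72 F [-12.2   2.2   3.3] M [0.78 2.53 1.  ]
```

Emit:
send_rows(targets=[{"x":0.06,"y":1.26,"z":0,"rx":0,"ry":0,"rz":-0.1},{"x":0.25,"y":2.5,"z":0,"rx":0,"ry":0,"rz":-0.2}])

```text
time_s: 14.8
tool_pos: [0.6093, 0.0105, 0.1306]
orientation: [[-0.069, 0.998, -0.008], [0.998, 0.069, 0.001], [0.002, -0.007, -1.0]]
wrist_force: [-15.4, 0.5, 2.8]
gripper_width: 0.017
grasp_force: 71.6
```

```bash
python3 -c "
from h import *
where();torque()"
```

```text
t 14.8 r 0.1255 az -88.31 z 0.1306 yaw-180 -86.05 F [-15.4   0.5   2.8] M [0.56 3.21 1.07]
force torque about axis (on tool) -1.933  +M: -0.861
```

Emit:
send_rows(targets=[{"x":0.06,"y":1.26,"z":0,"rx":0,"ry":0,"rz":-0.1},{"x":0.25,"y":2.5,"z":0,"rx":0,"ry":0,"rz":-0.2}])

```text
time_s: 15.0
tool_pos: [0.6337, 0.0137, 0.1302]
orientation: [[-0.265, 0.964, -0.009], [0.964, 0.265, 0.0], [0.002, -0.009, -1.0]]
wrist_force: [-18.4, -2.4, 4.9]
gripper_width: 0.0167
grasp_force: 72.1
```

```bash
python3 -c "
from h import *
where();torque();nets;snapshot('side');print([ (round(d['score'],2),np.array(d['position'])*[640,480]) for d in nets.mark_of('side','throat')[:2]])"
```

```text
t 15.0 r 0.1255 az -77.06 z 0.1302 yaw-180 -74.62 F [-18.4  -2.4   4.9] M [0.06 3.9  1.17]
force torque about axis (on tool) -2.318  +M: -1.144
[(0.72, array([264.32 , 300.288])), (0.53, array([329.408, 423.504]))]
```

Emit:
send_rows(targets=[{"x":0.06,"y":1.26,"z":0,"rx":0,"ry":0,"rz":-0.1}])

```text
time_s: 15.2
tool_pos: [0.6445, 0.0167, 0.1301]
orientation: [[-0.356, 0.934, -0.01], [0.934, 0.356, -0.001], [0.003, -0.01, -1.0]]
wrist_force: [-19.2, -3.9, 4.0]
gripper_width: 0.0168
grasp_force: 72.0
```

```bash
python3 -c "
from h import *
where();torque()"
```

```text
t 15.2 r 0.1255 az -71.92 z 0.1301 yaw-180 -69.12 F [-19.2  -3.9   4. ] M [-0.2   4.1   1.15]
force torque about axis (on tool) -2.446  +M: -1.292
```

Emit:
send_rows(targets=[{"x":0.02,"y":0.63,"z":0,"rx":0,"ry":0,"rz":-0.05}])

```text
time_s: 15.3
tool_pos: [0.6511, 0.0191, 0.1299]
orientation: [[-0.406, 0.914, -0.01], [0.914, 0.406, -0.001], [0.003, -0.01, -1.0]]
wrist_force: [-20.2, -5.3, 4.8]
gripper_width: 0.0167
grasp_force: 73.2
```

```bash
python3 -c "
from h import *
where();torque()"
```

```text
t 15.3 r 0.1255 az -68.75 z 0.1299 yaw-180 -66.07 F [-20.2  -5.3   4.8] M [-0.74  4.4   1.26]
force torque about axis (on tool) -2.602  +M: -1.340
```

Emit:
send_rows(targets=[{"x":0,"y":0,"z":0,"rx":0,"ry":0,"rz":0},{"x":0,"y":0,"z":0,"rx":0,"ry":0,"rz":0}])

```text
time_s: 15.5
tool_pos: [0.6509, 0.019, 0.1299]
orientation: [[-0.402, 0.915, -0.01], [0.916, 0.402, -0.001], [0.003, -0.01, -1.0]]
wrist_force: [-17.4, -5.3, 4.8]
gripper_width: 0.0172
grasp_force: 72.9
```

```bash
python3 -c "
from h import *
where();torque()"
```

```text
t 15.5 r 0.1255 az -68.84 z 0.1299 yaw-180 -66.28 F [-17.4  -5.3   4.8] M [-0.62  3.84  1.26]
force torque about axis (on tool) -2.277  +M: -1.019
```

Emit:
send_rows(targets=[{"x":0,"y":-0.2,"z":-0.05,"rx":0,"ry":0,"rz":0.01},{"x":0,"y":-0.5,"z":-0.1,"rx":0,"ry":0,"rz":0.03},{"x":0,"y":-0.5,"z":-0.1,"rx":0,"ry":0,"rz":0.03}])

```text
time_s: 15.8
tool_pos: [0.6476, 0.0175, 0.1313]
orientation: [[-0.374, 0.928, -0.007], [0.928, 0.374, 0.0], [0.002, -0.006, -1.0]]
wrist_force: [-12.2, -2.3, -0.1]
gripper_width: 0.0165
grasp_force: 70.4
```

```bash
python3 -c "
from h import *
where();torque()"
```

```text
t 15.8 r 0.1257 az -70.46 z 0.1313 yaw-180 -68.07 F [-12.2  -2.3  -0.1] M [-0.43  2.54  0.9 ]
force torque about axis (on tool) -1.541  +M: -0.637
```

Emit:
send_rows(targets=[{"x":0,"y":0.5,"z":0,"rx":0,"ry":0,"rz":-0.03},{"x":0.03,"y":1.25,"z":0,"rx":0,"ry":0,"rz":-0.09}])

```text
time_s: 16.0
tool_pos: [0.657, 0.0215, 0.1306]
orientation: [[-0.457, 0.889, -0.011], [0.889, 0.457, -0.002], [0.003, -0.011, -1.0]]
wrist_force: [-20.5, -4.8, 2.4]
gripper_width: 0.0169
grasp_force: 72.0
```

```bash
python3 -c "
from h import *
where();torque()"
```

```text
t 16.0 r 0.1255 az -65.81 z 0.1306 yaw-180 -62.79 F [-20.5  -4.8   2.4] M [-0.81  4.35  1.17]
force torque about axis (on tool) -2.595  +M: -1.420
```

Emit:
send_rows(targets=[{"x":0,"y":0,"z":0,"rx":0,"ry":0,"rz":0},{"x":0,"y":0,"z":0,"rx":0,"ry":0,"rz":0}])

```text
time_s: 16.2
tool_pos: [0.6574, 0.0217, 0.1305]
orientation: [[-0.456, 0.89, -0.011], [0.89, 0.456, -0.002], [0.004, -0.01, -1.0]]
wrist_force: [-19.0, -5.0, 1.9]
gripper_width: 0.0169
grasp_force: 72.4
```

```bash
python3 -c "
from h import *
where();torque()"
```

```text
t 16.2 r 0.1255 az -65.63 z 0.1305 yaw-180 -62.84 F [-19.   -5.    1.9] M [-0.73  3.93  1.18]
force torque about axis (on tool) -2.427  +M: -1.245
```

Torque is about 0.5 N m above free turning, so the disc is clamped near 55 N. Unload and withdraw.

Emit:
send_rows(targets=[{"x":0,"y":-0.3,"z":0,"rx":0,"ry":0,"rz":0.015},{"x":0,"y":-0.65,"z":0,"rx":0,"ry":0,"rz":0.04},{"x":0,"y":-0.75,"z":0,"rx":0,"ry":0,"rz":0.045},{"x":0,"y":-0.75,"z":0,"rx":0,"ry":0,"rz":0.045}])

```text
time_s: 16.6
tool_pos: [0.6529, 0.0195, 0.1313]
orientation: [[-0.415, 0.91, -0.006], [0.91, 0.415, 0.001], [0.003, -0.005, -1.0]]
wrist_force: [-10.7, -1.5, -0.9]
gripper_width: 0.0168
grasp_force: 70.1
```

```bash
python3 -c "
from h import *
where();torque()"
```

```text
t 16.6 r 0.1257 az -67.89 z 0.1313 yaw-180 -65.45 F [-10.7  -1.5  -0.9] M [-0.26  2.33  0.82]
force torque about axis (on tool) -1.316  +M: -0.498
```

Emit:
send_rows(targets=[{"x":0,"y":-0.4,"z":0,"rx":0,"ry":0,"rz":0.03},{"x":0,"y":-0.4,"z":0,"rx":0,"ry":0,"rz":0.03}])

```text
time_s: 16.8
tool_pos: [0.6502, 0.0183, 0.1317]
orientation: [[-0.387, 0.922, -0.004], [0.922, 0.387, 0.001], [0.003, -0.003, -1.0]]
wrist_force: [-8.7, -0.9, -1.4]
gripper_width: 0.0169
grasp_force: 69.7
```

Emit:
send_rows(targets=[{"x":-0.8,"y":0,"z":0,"rx":0,"ry":0,"rz":0},{"x":-1.6,"y":0,"z":0,"rx":0,"ry":0,"rz":0},{"x":-2.6,"y":0,"z":0,"rx":0,"ry":0,"rz":0},{"x":-4,"y":0,"z":0,"rx":0,"ry":0,"rz":0},{"x":-6,"y":0,"z":0,"rx":0,"ry":0,"rz":0}])

```text
time_s: 17.3
tool_pos: [0.6766, -0.0369, 0.1327]
orientation: [[-0.388, 0.922, 0.002], [0.922, 0.388, 0.003], [0.002, 0.003, -1.0]]
wrist_force: [0.1, -0.1, -1.6]
gripper_width: 0.0172
grasp_force: 69.5
```

```bash
python3 -c "
from h import *
where();print(delta([.5607,-.2875,.2],1.8982))
C=cam('side');im=snapshot('side');save('s2.png',im)"
```

```text
t 17.3 r 0.1869 az -67.68 z 0.1327 yaw-180 -67.16 F [ 0.1 -0.1 -1.6] M [-0.05 -0.02  0.  ]
(array([-18.59, -20.39,  -6.82]), array([ 0.003, -0.002,  0.071]))
```

Emit:
send_rows(targets=[{"x":-3,"y":-1,"z":-3,"rx":0,"ry":0,"rz":0.02},{"x":-6,"y":-4,"z":-6,"rx":0,"ry":0,"rz":0.04},{"x":-9,"y":-7.5,"z":-6.8,"rx":0,"ry":0,"rz":0.071},{"x":-12,"y":-11,"z":-6.8,"rx":0,"ry":0,"rz":0.071},{"x":-14,"y":-14.5,"z":-6.8,"rx":0,"ry":0,"rz":0.071}])

```text
time_s: 17.85
tool_pos: [0.5959, -0.2264, 0.2006]
orientation: [[-0.318, 0.948, 0.003], [0.948, 0.318, 0.0], [-0.001, 0.003, -1.0]]
wrist_force: [-0.4, -1.0, -2.5]
gripper_width: 0.0167
grasp_force: 69.6
```

Emit:
send_rows(targets=[{"x":-2,"y":-3,"z":0,"rx":0,"ry":0,"rz":0},{"x":-4.4,"y":-5.8,"z":0,"rx":0,"ry":0,"rz":0},{"x":-4.4,"y":-5.8,"z":0,"rx":0,"ry":0,"rz":0},{"x":-4.4,"y":-5.8,"z":0,"rx":0,"ry":0,"rz":0}])

```text
time_s: 18.25
tool_pos: [0.555, -0.2847, 0.2001]
orientation: [[-0.318, 0.948, 0.001], [0.948, 0.318, 0.001], [0.001, 0.002, -1.0]]
wrist_force: [0.5, 0.6, -0.9]
gripper_width: 0.0169
grasp_force: 69.5
```

```bash
python3 - <<'E'
from h import *
np.set_printoptions(precision=4,suppress=True)
st=arm.get_state();print(st['time_s'],st['tool_pos'],delta([.5607,-.2875,.11],1.8982,st),delta([.5607,-.2875,.0276],1.8982,st))
C=cam('wrist',st);im=handle(st['tool_pos'][2]+.0284);save('w8.png',im)
for l in('bar_tip','cradle','cradle_rest'):
    print(l,[(round(d['score'],2),np.round(np.array(d['position'])*[640,480],1),pix2plane(C,np.array(d['position'])*[640,480],.0 if l=='cradle' else .047)) for d in nets.mark_of('wrist',l)[:2]])
E
```

```text
18.25 [ 0.555  -0.2847  0.2001] (array([-0.46,  0.43,  9.01]), array([ 0.002, -0.001, -0.004])) (array([-0.46,  0.42, 17.25]), array([ 0.002, -0.001, -0.004]))
orange [148.4 141.2] [ 0.4806 -0.231   0.2285] len 0.0167 yaw -0.202
orange [311.5 278. ] [ 0.547  -0.261   0.2285] len 0.0349 yaw -1.225
orange [ 36.8 306.7] [ 0.4513 -0.305   0.2285] len 0.0281 yaw 0.138
bar_tip [(0.9, array([214.1, 177.7]), array([ 0.4627, -0.2742,  0.047 ])), (0.81, array([307.8,  51.4]), array([ 0.5089, -0.1553,  0.047 ]))]
cradle [(0.74, array([315. , 207.7]), array([ 0.5583, -0.281 ,  0.    ]))]
cradle_rest [(0.91, array([312.5, 216. ]), array([ 0.5548, -0.2794,  0.047 ]))]
```

View pics/w8.png

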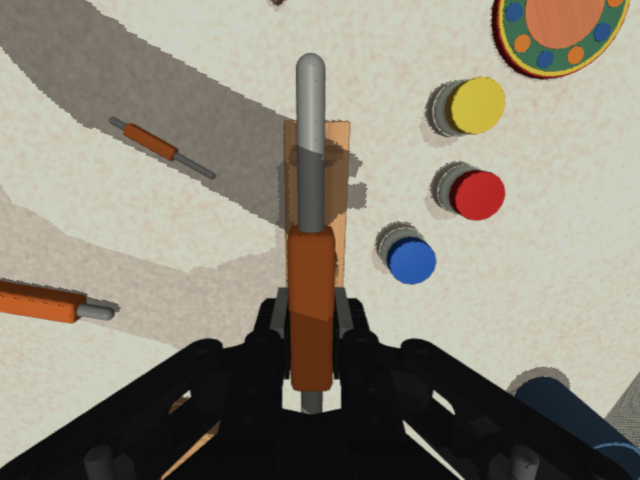

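The bar sits in the fingers as it was grasped (tip at (311,55)), above the cradle at (315,208). I'll lower it back to the grasp pose.

Emit:
send_rows(targets=[{"x":-0.46,"y":0.42,"z":3,"rx":0.002,"ry":0,"rz":-0.004},{"x":-0.46,"y":0.42,"z":6,"rx":0.002,"ry":0,"rz":-0.004},{"x":-0.46,"y":0.42,"z":9,"rx":0.002,"ry":0,"rz":-0.004},{"x":-0.46,"y":0.42,"z":12,"rx":0.002,"ry":0,"rz":-0.004},{"x":-0.46,"y":0.42,"z":14,"rx":0.002,"ry":0,"rz":-0.004}])

```text
time_s: 18.95
tool_pos: [0.5605, -0.2841, 0.0577]
orientation: [[-0.327, 0.945, -0.003], [0.945, 0.327, 0.002], [0.003, -0.002, -1.0]]
wrist_force: [-0.1, -0.1, -2.3]
gripper_width: 0.0169
grasp_force: 69.6
```

Emit:
send_rows(targets=[{"x":0,"y":0,"z":0,"rx":0,"ry":0,"rz":0},{"x":0,"y":0,"z":0,"rx":0,"ry":0,"rz":0}])

```text
time_s: 19.15
tool_pos: [0.5614, -0.2847, 0.0602]
orientation: [[-0.326, 0.945, -0.002], [0.945, 0.326, 0.002], [0.002, -0.001, -1.0]]
wrist_force: [-0.3, 0.8, -1.3]
gripper_width: 0.0168
grasp_force: 69.5
```

```bash
python3 - <<'E'
from h import *
np.set_printoptions(precision=4,suppress=True)
st=arm.get_state();print(st['time_s'],st['tool_pos'],delta([.5607,-.2875,.028],1.8982,st))
E
```

```text
19.15 [ 0.5614 -0.2847  0.0602] (array([-0.25, -0.15,  3.22]), array([-0.001, -0.002,  0.005]))
```

Emit:
send_rows(targets=[{"x":-0.25,"y":-0.15,"z":0.6,"rx":0,"ry":0,"rz":0.005},{"x":-0.25,"y":-0.15,"z":1.4,"rx":0,"ry":0,"rz":0.005},{"x":-0.25,"y":-0.15,"z":2.2,"rx":0,"ry":0,"rz":0.005},{"x":-0.25,"y":-0.15,"z":2.8,"rx":0,"ry":0,"rz":0.005},{"x":-0.25,"y":-0.15,"z":3.1,"rx":0,"ry":0,"rz":0.005}])

```text
time_s: 19.65
tool_pos: [0.5601, -0.288, 0.0283]
orientation: [[-0.32, 0.947, -0.002], [0.947, 0.32, 0.002], [0.002, -0.001, -1.0]]
wrist_force: [1.4, 1.6, 5.0]
gripper_width: 0.0167
grasp_force: 70.6
```

Emit:
send_rows(targets=[{"x":0,"y":0,"z":0.05,"rx":0,"ry":0,"rz":0},{"x":0,"y":0,"z":0.05,"rx":0,"ry":0,"rz":0}])

```text
time_s: 19.85
tool_pos: [0.5605, -0.2879, 0.0285]
orientation: [[-0.32, 0.947, -0.001], [0.947, 0.32, 0.002], [0.002, -0.0, -1.0]]
wrist_force: [1.9, 0.7, -1.0]
gripper_width: 0.0166
grasp_force: 69.7
```

```bash
python3 - <<'E'
from h import *
np.set_printoptions(precision=4,suppress=True)
st=arm.get_state();print(st['time_s'],st['tool_pos'],st['wrist_force'],st['moment'],delta([.5607,-.2875,.0276],1.8982,st))
E
```

```text
19.85 [ 0.5605 -0.2879  0.0285] [ 1.858   0.7005 -1.0191] [ 0.2727 -0.3469 -0.0521] (array([0.03, 0.03, 0.09]), array([-0.   , -0.002, -0.001]))
```

Seated within half a millimetre. I'll open the fingers gently and retreat upward.

Emit:
send_rows(targets=[{"x":0,"y":0,"z":0.05,"rx":0,"ry":0,"rz":0},{"x":0,"y":0,"z":0.05,"rx":0,"ry":0,"rz":0},{"x":0,"y":0,"z":0.05,"rx":0,"ry":0,"rz":0},{"x":0,"y":0,"z":0.05,"rx":0,"ry":0,"rz":0},{"x":0,"y":0,"z":0.05,"rx":0,"ry":0,"rz":0}], grip=4.5)

```text
time_s: 20.35
tool_pos: [0.5598, -0.2883, 0.0279]
orientation: [[-0.32, 0.947, -0.002], [0.947, 0.32, 0.001], [0.002, -0.001, -1.0]]
wrist_force: [1.0, -0.4, -0.3]
gripper_width: 0.0446
grasp_force: 0.0
```

Emit:
send_rows(targets=[{"x":0,"y":0,"z":-2,"rx":0,"ry":0,"rz":0},{"x":0,"y":0,"z":-5,"rx":0,"ry":0,"rz":0},{"x":0,"y":0,"z":-9,"rx":0,"ry":0,"rz":0},{"x":0,"y":0,"z":-13,"rx":0,"ry":0,"rz":0},{"x":0,"y":0,"z":-15,"rx":0,"ry":0,"rz":0}])

```text
time_s: 20.85
tool_pos: [0.5614, -0.2887, 0.1816]
orientation: [[-0.32, 0.947, 0.002], [0.947, 0.32, -0.0], [-0.001, 0.002, -1.0]]
wrist_force: [1.1, -0.1, 0.5]
gripper_width: 0.045
grasp_force: 0.0
```

Emit:
send_rows(targets=[{"x":0,"y":0,"z":0,"rx":0,"ry":0,"rz":0},{"x":0,"y":0,"z":0,"rx":0,"ry":0,"rz":0}])

```text
time_s: 21.05
tool_pos: [0.56, -0.2885, 0.1779]
orientation: [[-0.32, 0.947, -0.002], [0.947, 0.32, 0.001], [0.001, -0.001, -1.0]]
wrist_force: [-0.0, -0.3, -0.1]
gripper_width: 0.045
grasp_force: 0.0
```

```bash
python3 - <<'E'
from h import *
np.set_printoptions(precision=4,suppress=True)
st=arm.get_state();print(st['time_s'],st['tool_pos'],st['wrist_force'],st['gripper_width'])
im=handle();w=im[0:400,180:460];s=snapshot('side')[230:360,200:330]
o=np.zeros((400,680,3),np.uint8);o[:,:280]=w;o[:,280:]=cv2.resize(s,(400,400),interpolation=cv2.INTER_CUBIC);save('end.png',o)
E
```

```text
21.05 [ 0.56   -0.2885  0.1779] [-0.0489 -0.3045 -0.1351] 0.045026093711537846
orange [132.7 135.2] [ 0.409  -0.2607  0.056 ] len 0.0409 yaw -0.205
orange [313.1 219.5] [ 0.5585 -0.28    0.056 ] len 0.0679 yaw 1.868
orange [ 27.4 314.1] [ 0.3463 -0.4422  0.056 ] len 0.0494 yaw 0.135
```

View pics/end.png

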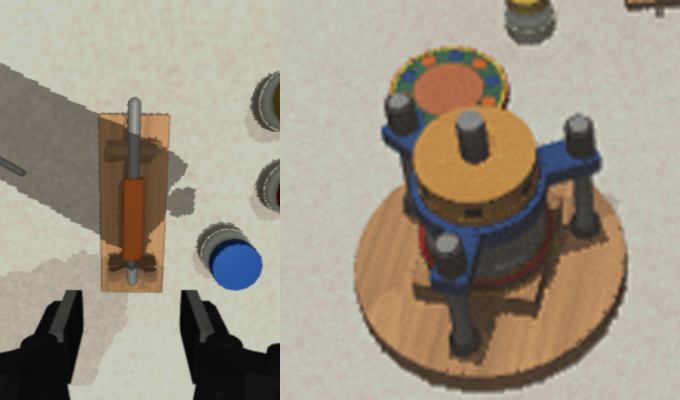

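The left half shows the bar back in its notches, with the handle at (133,220). The measured position matches the start within 0.2 mm. The right half shows the platen down on the disc. I'm handing the job in.

```bash
python3 -c "
from cell import arm
print(arm.close_job())"
```

```text
the job is handed in; nothing more can be done
None
```

The job is handed in, but the hand-in returned no verdict: the disc is clamped at roughly 55 N (estimated from turning torque, not measured directly), and the bar is back in its cradle within about 0.2 mm of where it started.

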